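Load the sanding sled and feed it to its detent

ROBOT

A 6-joint arm with a two-finger parallel gripper is mounted at the origin on the work surface. World frame = base frame: x ahead of the robot, y to its left, z up, the work surface at z = 0. Lengths are in m, angles in degrees, forces in N, time in s.
With the tool pointing down it reaches from about 0.35 to 0.875 m from the base axis. Payload 4.2 kg.
Tool frame: the origin (TCP) lies at the very end of the fingers, on their centre line; the grasp point (between the pads) lies 19 mm behind it; z points along the fingers, y is the direction in which the jaws open and shut (so a half turn about z gives the same grasp; the last joint's range is limited). The gripper opens to 87 mm and grips with 3 to 60 N. Pads are 19 mm wide; open, the fingers measure 117 mm over their backs; the gripper's body (75 mm by 190 mm) begins 51 mm behind the grasp point.
Start: joints at [-49.412, 22.042, 0.453, 0, -68.411, -14.817], TCP at [0.272, -0.563, 0.223] pointing down, gripper open.
Joint ranges: [-179.83, 179.83], [-69.29, 118.12], [-61.27, 80.66], [-181.25, 117.63], [-171.15, -9.14], [-177.46, 177.46]. Speed limits (degrees/s): [159.86, 159.86, 180, 180, 180, 180].

INTERFACE

Orientations are given as a 3x3 rotation matrix whose columns are the frame's x, y, z axes.
In Python, from station import r, imaging gives the robot as it stands. The module is installed in compiled form; this text tells all that it offers.
- The arm moves only by the tool move_arm, never from a script. Its argument "motion" is one flat list of numbers, 7 for each row, row after row: the shift along the tool's x, y, z in units of 40 mm (1.0 is 40 mm), then the turn, a rotation vector about the tool's x, y, z in units of 5 degrees (1.0 is 5 degrees), then the gripper's target within -1 to 1 (shut at 1, half-way at 0, fully open at -1). In form: [dx, dy, dz, wx, wy, wz, gripper, dx, dy, dz, wx, wy, wz, gripper, ...]. A call has 1 to 20 rows; each row is the pose to reach, as a shift and turn from the pose measured when the call began, along the tool's axes at that moment; what a row does not reach only later rows make up. A row lasts 1/12 s, in which the tool goes at most 41.7 mm and 7.16 degrees, less where a joint would pass 70% of its speed; a pose out of reach is approached as far as the arm can. A call with a gripper value outside its range is refused whole. The fingers move at their own pace and stop on an object; the grip force is fixed at half the most. Time passes only in rows, so rows that repeat a pose let the fingers close. It gives the time, the measured TCP pose, the force and the opening at its end, in the units of the state.
- r.sense(): the state, without advancing time (a new reading comes with each control period).
- imaging.capture(name): name is "side" or "top"; returns the picture (480x640x3 uint8, blue, green, red); there is no depth.
- imaging.camera_params(name): a dict with "intrinsics" (3x3 intrinsics, pixels), "world_from_camera" (4x4, takes a point from camera to world coordinates). Camera axes: x right, y down, z forward; pixel columns grow to the right and rows downward; lengths in m; the calibration is good to about 2 mm. A picture is of the moment at which its call begins. camera_params takes no time and is no camera call.
- r.finish_job(): hands the job in, once; it reports no verdict.
The state is a dict: "time_s": time; "joints": joint angles; "joint_velocities": joint speeds; "effort": joint torques, N m; "tcp_pos": TCP position; "ee_rot": TCP orientation; "wrist_force": force on the tool from outside, world axes, zero at the start; "moment": the same for the moment, N m; "gripper_width": opening from 0.0 (shut) to 1.0 (fully open).
Only numpy, scipy, OpenCV 4.12 (cv2) and the standard library are available. Lean on these libraries where they do the work, as an engineer would, in place of code of your own. Each camera call takes 0.05 s, during which the arm holds its last target.

TASK

Lift the moulded plywood bracket out of its open form, lay it flat in the nest of the sanding sled and let go of it. Then take the sled's upright grip and slide the sled along its rail, away from its starting end, until you feel its ball plunger drop into the notch; finish still holding the grip, with the sled resting in the notch. Leave the wrench, the sanding sleeve and the offcut alone.

Things in the scene. Friction and masses are not known exactly. Their poses are not given: they have to be found in the camera images.
- bracket: Loose pale plywood bracket, 90 g, 120 (x) by 50 (y) mm: two flat flanges 9 mm thick and in the middle a hat 32 mm long (x), 50 wide (y), 48 high (9 mm webs, 14 mm gap between them, closed on top). Origin: centre of its underside; z up. Same after a half turn. Take it from above across the hat, fingers closing along y (50 mm).
- form: Fixed open wooden mould, 170 (x) by 100 (y) mm. Origin: centre of its underside, on the table. Cavity floor 20 mm up, where the bracket lies with the same axes; walls rise to 32 mm with 2 mm clearance round the bracket, so its hat stands 36 mm above them. A core 8 mm thick, 42 mm high stands inside the hat: lift the bracket straight up, 60 mm or more.
- nest (a point): Centre of the nest floor on the plywood sled, 50 mm above the table; moves with the sled. A pocket 127 (x) by 57 (y) mm inside a dark rim 10 mm high; the bracket lies in it, long side along x, either way round. Site y points along the rail, the way the sled is to be slid; x across it. The deck is 160 (x) by 170 (y) mm.
- grip (a point): Point on the axis of the upright square wooden grip fixed to the sled: 24 by 24 mm, 60 high on the deck; the point is 35 mm above the deck, 85 mm above the table, 95 mm behind the nest centre (nest's -y). Axes as nest. The plunger's head stands 52 mm to its +x side, 25 mm above the deck. Held with the fingers closing along x, easing them lets the ball draw the sled into the notch.
- sled: Plywood sled that slides on the rail. Origin: on the table under the nest centre; axes as nest and rail. Its y in the rail's frame is -0.05 m at the starting end and 0.14 at the far end stop, and -0.05 to -0.02 at the start. 0.8 kg, friction about 1.5 N.
- rail: Fixed base of the sled's two steel rails, 180 (x) by 440 (y) mm, y along the rails. Origin: centre of its underside, on the table. A fixed upright sanding drum 60 mm across, standing to 128 mm above the table, has its axis at x = 135, y = 80 mm.
- plunger (a joint): Drop of the sled's spring ball plunger in m: about 0.0007 on the flat track, 0.005 fully in the V notch, 1 mm less per mm the sled is off it. One notch, hidden under the sled, 80 to 160 mm of travel from the starting end, different each run. The ball pulls the sled in from about 5 mm either side with 8 to 10 N; some 10 N along the rail pushes it out.
- wrench: Loose steel wrench lying on the table beyond the starting end of the rail. Origin: underside, middle. Leave alone.
- sleeve: Loose upright sanding sleeve, 52 mm across, 110 mm high. Origin: centre of its foot. Leave alone.
- offcut: Loose wooden offcut 110 by 60 by 22 mm. Origin: centre of its underside. Leave alone.
Mind the look-alikes: they are no part of the job. There is more than one size of the form; the job needs the smaller.

How it is judged (in metres and radians):
On the way, in this order (a step that is already met when the one before it is completed fails the run):
1. the bracket is lifted clear of the form (z of bracket in the frame of form above 0.055 m), for 0.1 s.
2. the bracket lies flat in the nest, let go, with the sled not yet in the notch (x of bracket in the frame of nest between -0.006 and 0.006 m and y of bracket in the frame of nest between -0.006 and 0.006 m and z of bracket in the frame of nest between -0.003 and 0.004 m and angle between bracket's own z axis and vertical below 0.1 rad and contact force between the fingers and bracket below 0.1 N and value of joint plunger below 0.0015 m), for 0.2 s.
At the end, for the whole second after the job is handed in: Bracket flat in the nest: within 6 mm of its centre, 3 mm below to 4 mm above its floor, tilt under 0.1 rad. Plunger value over 3 mm (sled within about 2 mm of the notch), sled slower than 10 mm/s. Fingers press on the sled with over 2 N, grasp within 45 mm of the grip point (x of bracket in the frame of nest between -0.006 and 0.006 m and y of bracket in the frame of nest between -0.006 and 0.006 m and z of bracket in the frame of nest between -0.003 and 0.004 m and angle between bracket's own z axis and vertical below 0.1 rad and value of joint plunger above 0.003 m and linear speed of sled below 0.01 m/s and contact force between the fingers and sled above 2 N and distance between the grasp point and grip below 0.045 m); the arm keeps its last pose, push and grip.
It fails at once if the wrench is moved by more than 30 mm (distance of wrench from where it was at the start of the episode above 0.03 m).
It fails at once if the sleeve is moved by more than 30 mm (distance of sleeve from where it was at the start of the episode above 0.03 m).
It fails at once if the offcut is moved by more than 30 mm (distance of offcut from where it was at the start of the episode above 0.03 m).
It also fails if it takes over 67 s, if anything falls off the work surface, if the arm or the gripper's body presses on something with over 40 N, if the wrist force passes 120 N, or if a joint passes its speed limit or range.

## Working session

There is one attempt and no reset: what is moved stays moved. The work goes in short steps, Python scripts to look and compute and a tool call to move; the robot and the scene stay as the last step left them, time stands still between calls to the robot, and variables do not carry over. Pictures are saved under pics/ and viewed, and the job is handed in when it is done.

Besides the shell and the picture viewer there is one more tool, called after "Emit:" as name(argument=value, ...) on one line, values as JSON. move_arm: Moves the arm, as the interface text tells. Its arguments: {"type":"object","properties":{"motion":{"type":"array","items":{"type":"number"}}},"required":["motion"]}

```bash
mkdir -p pics; python3 - <<'E'
from station import r, imaging
import cv2,numpy as np
for n in("top","side"):
    cv2.imwrite(f"pics/{n}0.png",imaging.capture(n))
    p=imaging.camera_params(n);print(n,np.round(p["intrinsics"],1).tolist(),np.round(p["world_from_camera"],3).tolist())
s=r.sense();print({k:np.round(v,3).tolist() for k,v in s.items()})
E
```

```text
top [[527.7, 0.0, 320.9], [0.0, 527.7, 234.2], [0.0, 0.0, 1.0]] [[-0.007, -0.996, 0.089, 0.348], [-1.0, 0.008, 0.005, -0.031], [-0.006, -0.089, -0.996, 1.427], [0.0, 0.0, 0.0, 1.0]]
side [[511.3, 0.0, 314.6], [0.0, 511.3, 236.3], [0.0, 0.0, 1.0]] [[-0.903, -0.315, 0.292, 0.087], [-0.429, 0.662, -0.615, 0.734], [-0.0, -0.681, -0.733, 0.995], [0.0, 0.0, 0.0, 1.0]]
{'time_s': 0.1, 'joints': [-49.411, 22.086, 0.389, -0.023, -68.411, -14.816], 'joint_velocities': [0.067, -0.059, 0.267, 0.189, 0.006, 0.117], 'effort': [-0.0, -39.169, 18.793, 4.232, 0.013, -0.0], 'tcp_pos': [0.272, -0.562, 0.222], 'ee_rot': [[-0.901, -0.435, -0.001], [-0.435, 0.901, 0.002], [0.0, 0.002, -1.0]], 'wrist_force': [-0.399, 0.501, 0.396], 'moment': [0.004, 0.002, 0.042], 'gripper_width': 1.004}
```

View pics/top0.png

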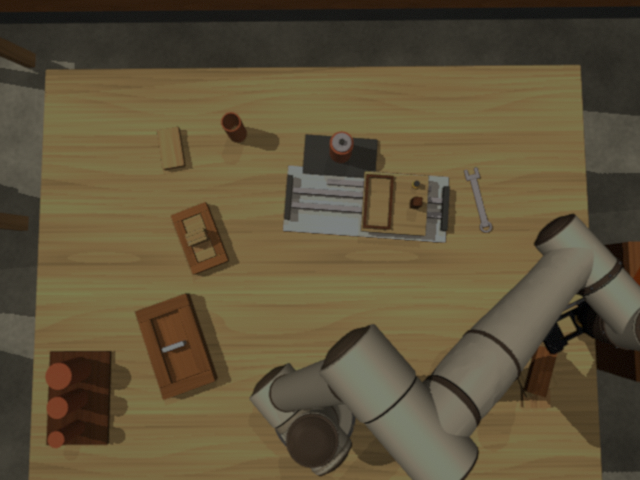

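View pics/side0.png

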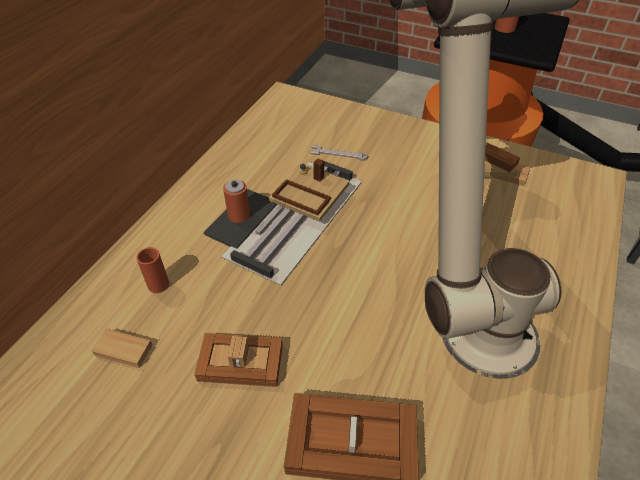

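Top view: the small form with the bracket is at about (200,238) and the sled at (395,203). The grip is at (417,203), the drum at (341,145), the wrench at (478,200), the sleeve at (233,126) and the offcut at (171,148). The larger, empty form at (175,345) is the decoy. I'll zoom in next.

```bash
cat > h.py <<'E'
import numpy as np,cv2
from station import r, imaging
def ray(n,uv,z):
    p=imaging.camera_params(n);K=np.array(p["intrinsics"]);T=np.array(p["world_from_camera"])
    d=T[:3,:3]@np.linalg.solve(K,[uv[0],uv[1],1.]);o=T[:3,3];return o+d*(z-o[2])/d[2]
def proj(n,P):
    p=imaging.camera_params(n);K=np.array(p["intrinsics"]);T=np.linalg.inv(np.array(p["world_from_camera"]))
    q=K@(T[:3,:3]@np.array(P,float)+T[:3,3]);return q[:2]/q[2]
def crop(src,x,y,w,h,s,out):
    a=cv2.imread(src)[y:y+h,x:x+w];cv2.imwrite(out,cv2.resize(a,None,fx=s,fy=s,interpolation=cv2.INTER_CUBIC))
E
python3 - <<'E'
from h import *
crop("pics/top0.png",160,190,80,60+30,6,"pics/tform.png")
crop("pics/top0.png",275,125,190,125,4,"pics/tsled.png")
crop("pics/side0.png",185,320,110,75,7,"pics/sform.png")
crop("pics/side0.png",215,140,160,145,4,"pics/ssled.png")
E
```

```text
(no output)
```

View pics/tform.png

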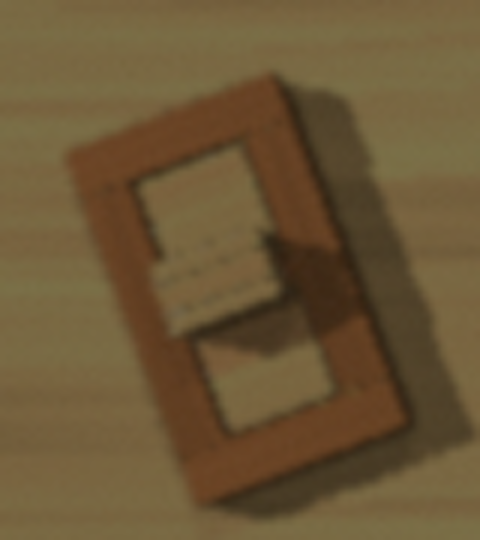

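View pics/tsled.png

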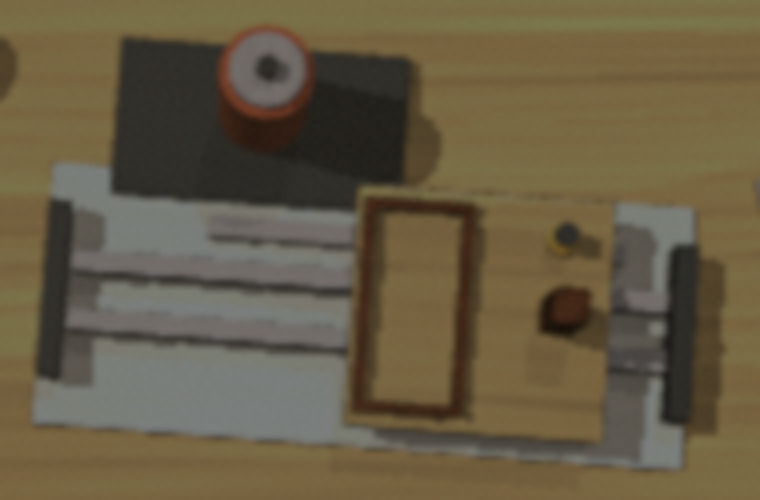

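View pics/sform.png

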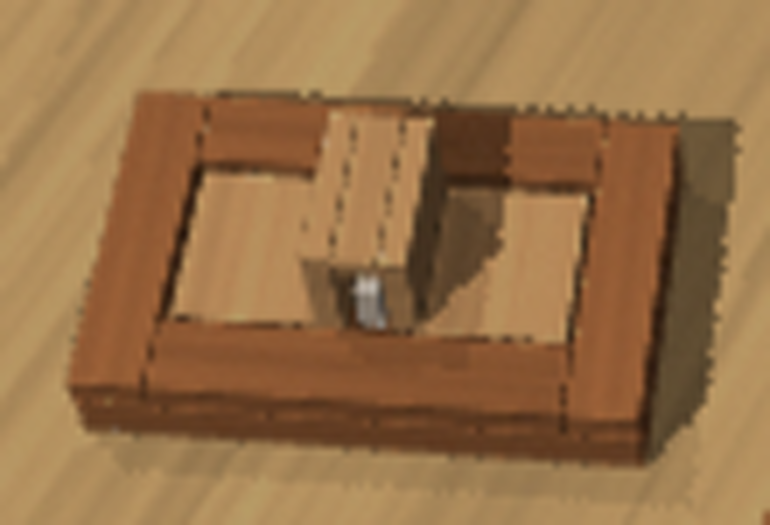

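View pics/ssled.png

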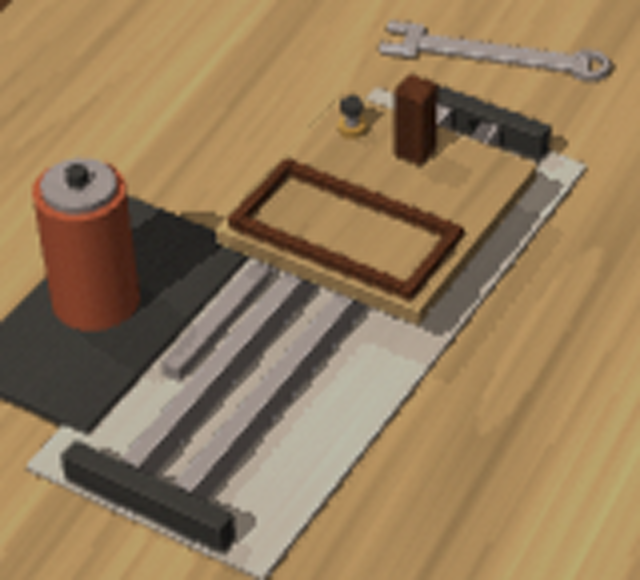

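```bash
python3 - <<'E'
from h import *
def f(n,pts,ox,oy,s,z,lab):
    P=np.array([ray(n,((u+.5)/s-.5+ox,(v+.5)/s-.5+oy),z) for u,v in pts])
    L=[np.linalg.norm(P[i]-P[(i+1)%len(P)])*1000 for i in range(len(P))]
    ang=[np.degrees(np.arctan2(*(P[(i+1)%len(P)]-P[i])[[1,0]])) for i in range(len(P))]
    print(lab,n,"c",np.round(P[:,:2].mean(0),4),"L",np.round(L,1),"ang",np.round(ang,1))
f("top",[(72,155),(275,75),(408,423),(200,500)],160,190,6,.032,"form")
f("side",[(137,93),(680,124),(645,425),(72,388)],185,320,7,.032,"form")
f("top",[(133,182),(240,142),(335,390),(230,435)],160,190,6,.029,"brflange")
f("top",[(150,268),(265,232),(285,292),(172,335)],160,190,6,.068,"hat")
f("side",[(330,110),(436,118),(410,268),(303,258)],185,320,7,.068,"hat")
f("top",[(367,198),(480,205),(465,418),(352,412)],275,125,4,.060,"rim")
f("side",[(288,160),(463,230),(412,297),(231,218)],215,140,4,.060,"rim")
f("top",[(358,186),(614,203),(602,441),(344,424)],275,125,4,.050,"deck")
f("top",[(548,289),(588,291),(583,330),(543,327)],275,125,4,.110,"grip")
f("side",[(413,76),(436,86),(419,100),(396,90)],215,140,4,.110,"grip")
f("top",[(55,163),(695,207),(683,468),(33,425)],275,125,4,.01,"base")
f("top",[(267,68)],275,125,4,.128,"drum")
f("side",[(80,178)],215,140,4,.128,"drum")
E
```

```text
form top c [0.4667 0.2997] L [ 96.6 166.8  97.2 164.4] ang [ -68.6 -158.7  110.    21.1]
form side c [0.4673 0.3051] L [170.5 101.2 169.  100.6] ang [-158.3  112.2   21.4  -67. ]
brflange top c [0.4672 0.3023] L [ 50.6 119.1  50.2 121.4] ang [ -69.7 -158.5  112.9   21.6]
hat top c [0.4661 0.3001] L [51.8 27.6 51.8 30.7] ang [ -72.9 -161.   110.6   18.9]
hat side c [0.4679 0.3042] L [32.1 50.2 31.5 49.7] ang [-159.5  112.    19.5  -67.3]
rim top c [ 0.555  -0.1749] L [ 74.2 140.9  73.5 141.6] ang [-94.1 174.9  86.5  -4.8]
rim side c [ 0.556  -0.1694] L [139.9  72.7 143.7  69.8] ang [174.7  87.1  -6.5 -95.9]
deck top c [ 0.5527 -0.2176] L [169.4 158.2 169.  158.6] ang [-94.3 175.7  85.8  -4.1]
grip top c [ 0.5457 -0.2636] L [25.2 25.  25.2 24.4] ang [-93.4 171.4  85.2  -8.7]
grip side c [ 0.55   -0.2649] L [19.1 19.1 18.9 19.1] ang [ 170.7   77.5   -9.  -102.1]
base top c [ 0.5579 -0.1462] L [436.5 178.3 438.3 180.1] ang [-94.5 175.8  85.8  -4.8]
drum top c [ 0.6973 -0.0768] L [0.] ang [0.]
drum side c [ 0.6959 -0.0701] L [0.] ang [0.]
```

```bash
cat >> h.py <<'E'
from scipy.spatial.transform import Rotation as Ro
def plan(p,ydir):
    """world tcp pos, tool y direction angle deg -> units"""
    s=r.sense();R=np.array(s["ee_rot"]);a=np.radians(ydir)
    y=np.array([np.cos(a),np.sin(a),0]);z=np.array([0,0,-1.]);x=np.cross(y,z)
    T=np.c_[x,y,z]; d=R.T@(np.array(p)-s["tcp_pos"])/.04
    w=Ro.from_matrix(R.T@T).as_rotvec(degrees=True)/5
    print("shift",np.round(d,3),"turn",np.round(w,3))
def st():
    s=r.sense();R=np.array(s["ee_rot"])
    print("t",round(s["time_s"],2),"tcp",np.round(s["tcp_pos"],4),"ydir",round(np.degrees(np.arctan2(R[1,1],R[0,1])),2),"F",np.round(s["wrist_force"],2),"w",np.round(s["gripper_width"],3),"j",np.round(s["joints"],0))
E
python3 - <<'E'
from h import *
plan([.42,-.05,.20],111.3); plan([.467,.3025,.20],111.3)
E
```

```text
shift [-8.911  9.921  0.558] turn [ 0.022 -0.002  0.893]
shift [-13.799  17.347   0.571] turn [ 0.022 -0.002  0.893]
```

Emit:
move_arm(motion=[-0.2,0.2,0.05,0,0,0.1,-1,-0.7,0.75,0.1,0,0,0.2,-1,-1.35,1.5,0.15,0,0,0.3,-1,-2,2.2,0.2,0,0,0.4,-1,-2.7,3,0.25,0,0,0.5,-1,-3.35,3.7,0.3,0,0,0.6,-1,-4,4.5,0.35,0,0,0.7,-1,-4.7,5.2,0.4,0,0,0.8,-1,-5.35,6,0.45,0,0,0.9,-1,-6,6.7,0.5,0,0,0.9,-1,-6.7,7.4,0.5,0,0,0.9,-1,-7.4,8.2,0.55,0,0,0.9,-1,-8,8.9,0.55,0,0,0.9,-1,-8.5,9.5,0.55,0,0,0.9,-1,-8.9,9.9,0.55,0,0,0.9,-1,-9.4,10.6,0.55,0,0,0.9,-1,-9.9,11.3,0.55,0,0,0.9,-1,-10.2,11.8,0.55,0,0,0.9,-1,-10.4,12.2,0.55,0,0,0.9,-1])

```text
time_s: 1.68
tcp_pos: [0.4341, 0.06, 0.2002]
ee_rot: [[-0.931, -0.364, -0.001], [-0.364, 0.931, 0.002], [0.001, 0.002, -1.0]]
wrist_force: [0.8, -0.3, -0.6]
gripper_width: 1.001
```

```bash
python3 - <<'E'
from h import *
st();plan([.467,.3025,.11],111.3)
E
```

```text
t 1.68 tcp [0.4341 0.06   0.2002] ydir 111.36 F [ 0.76 -0.33 -0.65] w 1.001 j [ 29.   5. -26.  -0. -59. -98.]
shift [-2.975  5.341  2.265] turn [ 0.023 -0.006  0.013]
```

Emit:
move_arm(motion=[-0.3,0.5,0.1,0,0,0,-1,-0.7,1.2,0.2,0,0,0,-1,-1.1,1.9,0.3,0,0,0,-1,-1.5,2.6,0.4,0,0,0,-1,-1.9,3.3,0.6,0,0,0,-1,-2.3,4.1,0.9,0,0,0,-1,-2.6,4.7,1.3,0,0,0,-1,-2.85,5.1,1.7,0,0,0,-1,-2.98,5.3,2.0,0,0,0,-1,-2.98,5.34,2.2,0,0,0,-1,-2.98,5.34,2.25,0,0,0,-1,-2.98,5.34,2.25,0,0,0,-1])

```text
time_s: 2.68
tcp_pos: [0.4667, 0.3012, 0.11]
ee_rot: [[-0.932, -0.364, -0.003], [-0.364, 0.932, 0.0], [0.002, 0.001, -1.0]]
wrist_force: [0.7, -0.4, -0.0]
gripper_width: 0.999
```

```bash
python3 - <<'E'
from h import *
st();plan([.467,.3025,.043],111.3)
cv2.imwrite("pics/side1.png",imaging.capture("side"));crop("pics/side1.png",165,250,160,150,5,"pics/s1.png")
cv2.imwrite("pics/top1.png",imaging.capture("top"));crop("pics/top1.png",130,160,160,150,5,"pics/t1.png")
E
```

```text
t 2.68 tcp [0.4667 0.3012 0.11  ] ydir 111.32 F [ 0.71 -0.35 -0.  ] w 0.999 j [  49.   22.  -18.   -0.  -50. -118.]
shift [-0.023  0.027  1.676] turn [ 0.012 -0.028  0.004]
```

View pics/s1.png

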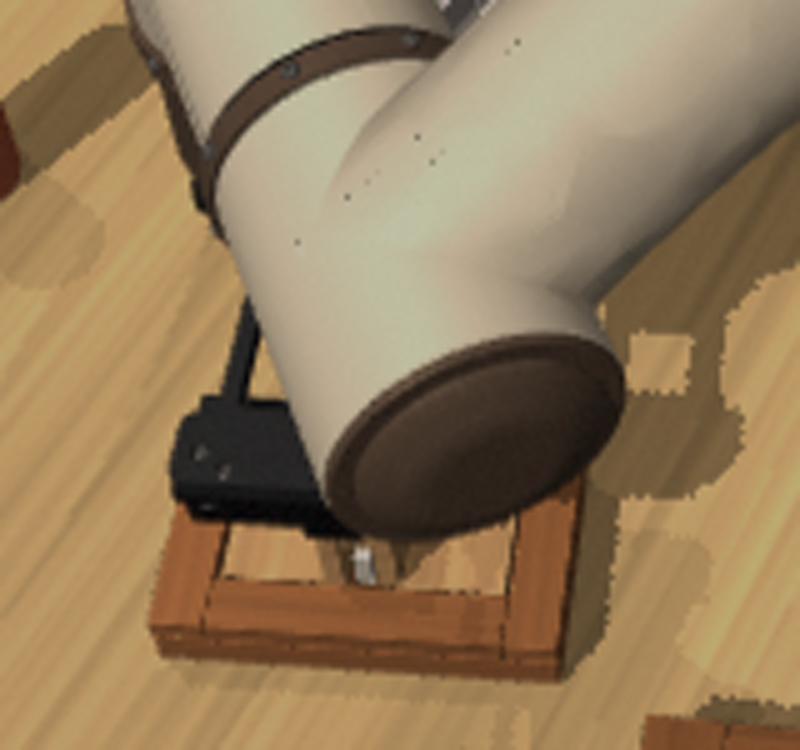

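The side view shows the gripper centred over the form, with the hat and core between the fingers near (370,560) in the crop. I'll descend, then close.

Emit:
move_arm(motion=[0,0,0.3,0,0,0,-1,0,0,0.6,0,0,0,-1,-0.01,0.01,0.9,0,0,0,-1,-0.02,0.02,1.2,0,0,0,-1,-0.02,0.03,1.45,0,0,0,-1,-0.02,0.03,1.6,0,0,0,-1,-0.02,0.03,1.68,0,0,0,-1,-0.02,0.03,1.68,0,0,0,-1])

```text
time_s: 3.45
tcp_pos: [0.4678, 0.3028, 0.0441]
ee_rot: [[-0.932, -0.363, -0.001], [-0.363, 0.932, 0.002], [-0.0, 0.002, -1.0]]
wrist_force: [0.7, 0.4, 0.1]
gripper_width: 1.004
```

Emit:
move_arm(motion=[0,0,0,0,0,0,-0.1,0,0,0,0,0,0,0,0,0,0,0,0,0,0.2,0,0,0,0,0,0,0.3,0,0,0,0,0,0,0.5,0,0,0,0,0,0,1,0,0,0,0,0,0,1,0,0,0,0,0,0,1,0,0,0,0,0,0,1])

```text
time_s: 4.2
tcp_pos: [0.4678, 0.3029, 0.0442]
ee_rot: [[-0.932, -0.363, -0.001], [-0.363, 0.932, 0.002], [-0.0, 0.002, -1.0]]
wrist_force: [-0.1, 0.9, 0.6]
gripper_width: 0.571
```

```bash
python3 - <<'E'
from h import *
st();plan([.467,.3025,.16],111.3)
E
```

```text
t 4.2 tcp [0.4678 0.3029 0.0442] ydir 111.29 F [-0.12  0.88  0.57] w 0.571 j [  50.   27.  -22.   -0.  -42. -118.]
shift [ 0.021  0.003 -2.894] turn [ 0.025  0.002 -0.002]
```

The opening is 49.7 mm, so the bracket is held across its 50 mm width. I'll lift straight up.

Emit:
move_arm(motion=[0,0,-0.2,0,0,0,1,0,0,-0.5,0,0,0,1,0,0,-0.8,0,0,0,1,0,0,-1.1,0,0,0,1,0,0,-1.4,0,0,0,1,0,0,-1.7,0,0,0,1,0,0,-2.0,0,0,0,1,0,0,-2.3,0,0,0,1,0,0,-2.6,0,0,0,1,0,0,-2.9,0,0,0,1,0,0,-3.1,0,0,0,1,0,0,-3.1,0,0,0,1,0,0,-3.1,0,0,0,1])

```text
time_s: 5.28
tcp_pos: [0.4677, 0.3027, 0.1684]
ee_rot: [[-0.932, -0.363, -0.001], [-0.363, 0.932, 0.003], [-0.0, 0.003, -1.0]]
wrist_force: [-0.9, -0.5, -1.9]
gripper_width: 0.572
```

```bash
python3 - <<'E'
from h import *
st()
cv2.imwrite("pics/side2.png",imaging.capture("side"));crop("pics/side2.png",165,200,160,200,4,"pics/s2.png")
cv2.imwrite("pics/top2.png",imaging.capture("top"))
plan([.5556,-.1715,.168],85.6)
E
```

```text
t 5.28 tcp [0.4677 0.3027 0.1684] ydir 111.28 F [-0.92 -0.48 -1.9 ] w 0.572 j [  50.   18.  -14.   -0.  -58. -118.]
shift [  2.242 -11.837  -0.032] turn [ 0.015 -0.021  5.135]
```

View pics/s2.png

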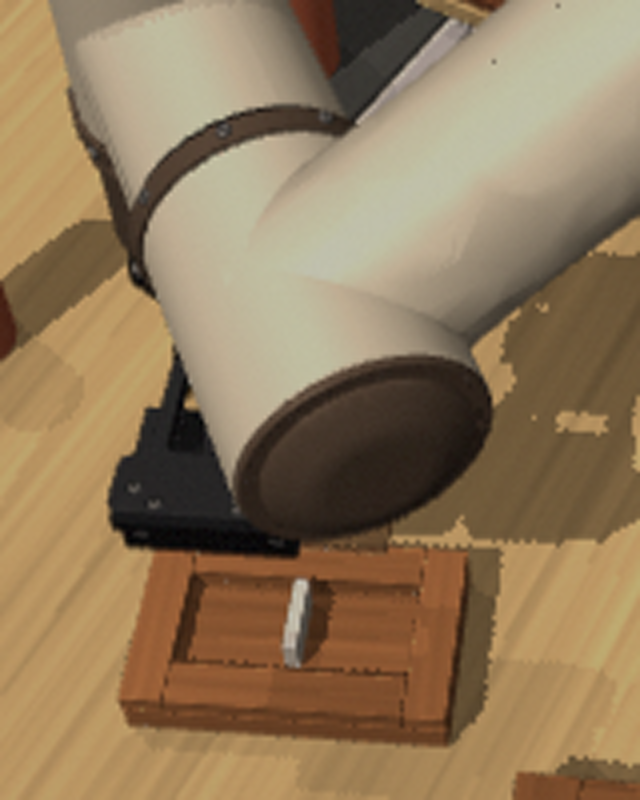

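The bracket is out: the side view shows only the core left in the form. Next I'll carry it to above the nest.

Emit:
move_arm(motion=[0.06,-0.3,0,0,0,0.15,1,0.15,-0.9,0,0,0,0.4,1,0.3,-1.6,0,0,0,0.7,1,0.43,-2.3,0,0,0,1,1,0.57,-3,0,0,0,1.3,1,0.7,-3.7,0,0,0,1.6,1,0.83,-4.4,0,0,0,1.9,1,0.97,-5.1,0,0,0,2.2,1,1.1,-5.8,0,0,0,2.5,1,1.23,-6.5,0,0,0,2.8,1,1.36,-7.2,0,0,0,3.1,1,1.5,-7.9,0,0,0,3.4,1,1.63,-8.6,0,0,0,3.7,1,1.76,-9.3,0,0,0,4,1,1.9,-10,0,0,0,4.3,1,2,-10.6,0,0,0,4.6,1,2.1,-11.1,0,0,0,4.9,1,2.18,-11.5,0,0,0,5.1,1,2.24,-11.75,0,0,0,5.13,1,2.24,-11.83,0,0,0,5.13,1])

```text
time_s: 7.05
tcp_pos: [0.5548, -0.1729, 0.1658]
ee_rot: [[-0.997, 0.078, -0.004], [0.078, 0.997, 0.001], [0.004, 0.001, -1.0]]
wrist_force: [0.4, -0.4, -1.6]
gripper_width: 0.569
```

```bash
python3 - <<'E'
from h import *
st()
cv2.imwrite("pics/side3.png",imaging.capture("side"));crop("pics/side3.png",195,100,200,150,4,"pics/s3.png")
cv2.imwrite("pics/top3.png",imaging.capture("top"));crop("pics/top3.png",275,125,190,150,4,"pics/t3.png")
plan([.5556,-.1717,.105],85.6)
E
```

```text
t 7.05 tcp [ 0.5548 -0.1729  0.1658] ydir 85.5 F [ 0.45 -0.4  -1.63] w 0.569 j [ -1.  21. -10.  -0. -59. -93.]
shift [-0.017 -0.005  1.529] turn [ 0.012 -0.038 -0.004]
```

View pics/s3.png

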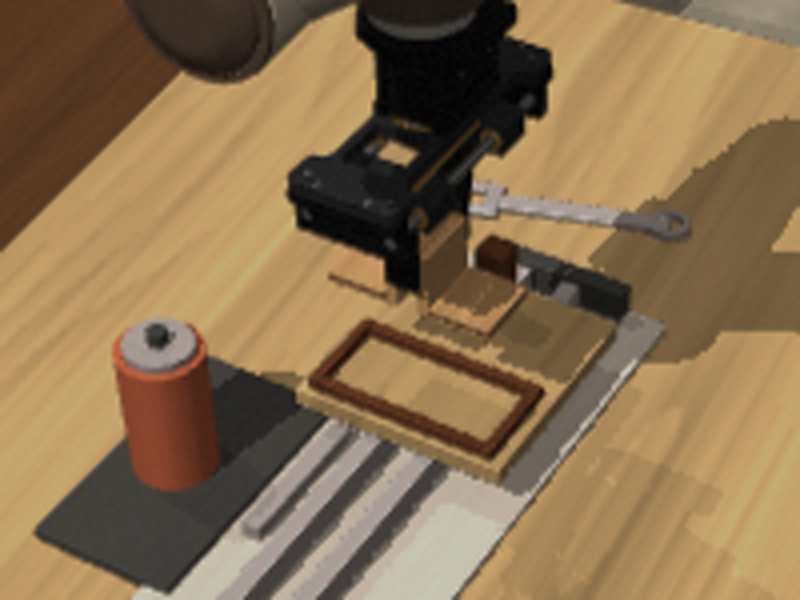

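View pics/t3.png

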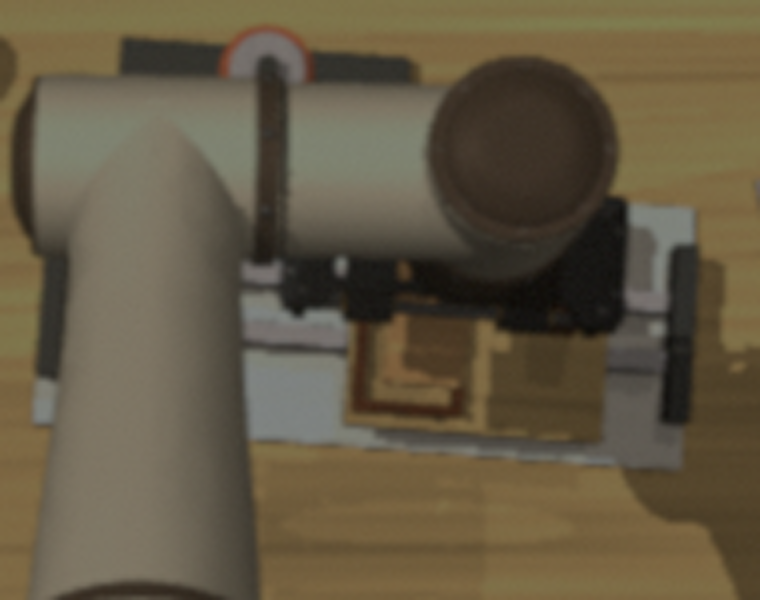

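```bash
python3 - <<'E'
from h import *
s=r.sense();t=np.array(s["tcp_pos"]);zb=t[2]-.0242
a=np.radians(-4.5);X=np.array([np.cos(a),np.sin(a),0]);Y=np.array([-X[1],X[0],0])
for sx,sy in((-1,1),(-1,-1),(1,1)):
  for dz in (0,.009):
    P=np.array([t[0],t[1],zb+dz])+sx*.06*X+sy*.025*Y
    q=proj("side",P);q2=proj("top",P);print(sx,sy,dz,"side",np.round((q-[195,100]+.5)*4),"top",np.round((q2-[275,125]+.5)*4))
E
python3 - <<'E'
import sys;sys.path.insert(0,'.')
from h import *
import os;os.chdir('.')
crop("pics/side3.png",270,145,65,50,12,"pics/s3b.png")
crop("pics/top3.png",355,195,60,45,12,"pics/t3b.png")
E
```

```text
-1 1 0 side [490. 343.] top [378. 382.]
-1 1 0.009 side [490. 332.] top [379. 380.]
-1 -1 0 side [528. 298.] top [459. 388.]
-1 -1 0.009 side [529. 288.] top [461. 386.]
1 1 0 side [329. 282.] top [390. 189.]
1 1 0.009 side [328. 271.] top [392. 186.]
```

View pics/s3b.png

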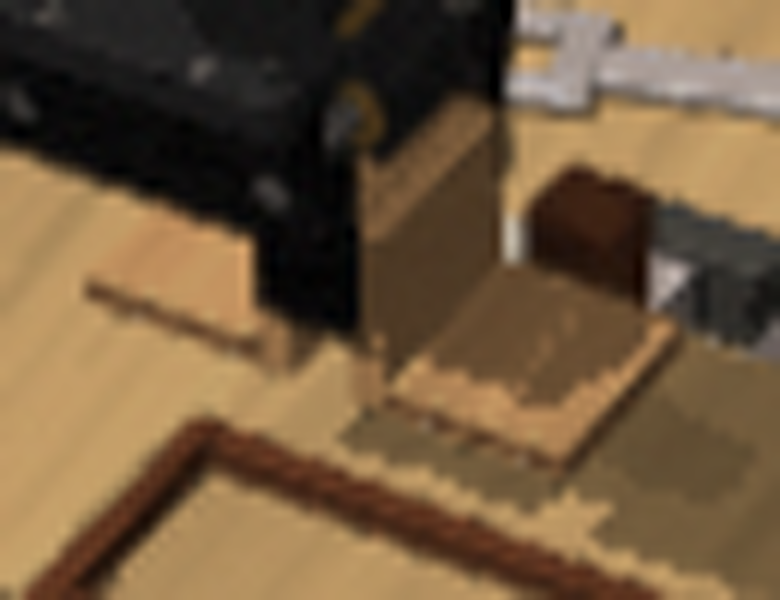

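View pics/t3b.png

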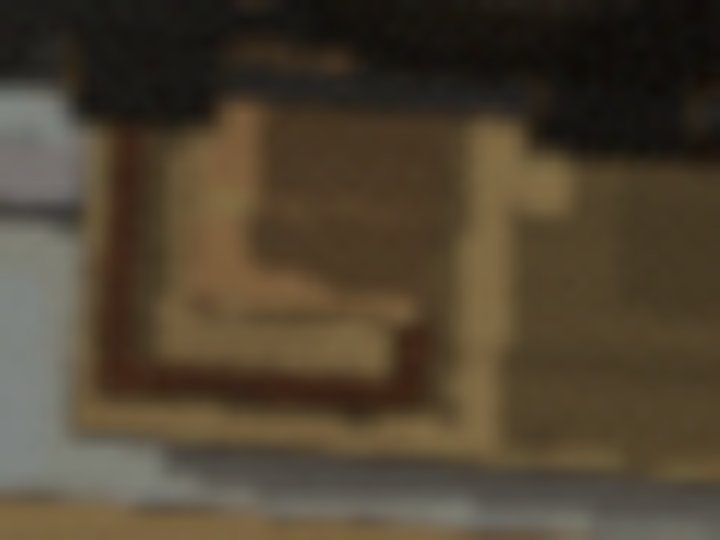

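```bash
python3 - <<'E'
from h import *
plan([.5558,-.1718,.090],85.6)
E
```

```text
shift [-0.024 -0.007  1.904] turn [ 0.012 -0.038 -0.004]
```

Emit:
move_arm(motion=[0,0,0.3,0,0,0,1,-0.01,0,0.7,0,0,0,1,-0.02,0,1.1,0,-0.02,0,1,-0.02,0,1.4,0,-0.04,0,1,-0.02,-0.01,1.7,0,-0.04,0,1,-0.02,-0.01,1.85,0,-0.04,0,1,-0.02,-0.01,1.9,0,-0.04,0,1,-0.02,-0.01,1.9,0,-0.04,0,1])

```text
time_s: 7.82
tcp_pos: [0.5555, -0.1713, 0.0899]
ee_rot: [[-0.997, 0.076, -0.0], [0.076, 0.997, 0.001], [0.0, 0.001, -1.0]]
wrist_force: [-0.7, 1.3, -1.1]
gripper_width: 0.566
```

```bash
python3 - <<'E'
from h import *
st()
cv2.imwrite("pics/side4.png",imaging.capture("side"));crop("pics/side4.png",265,160,75,60,10,"pics/s4.png")
cv2.imwrite("pics/top4.png",imaging.capture("top"));crop("pics/top4.png",355,180,70,55,11,"pics/t4.png")
plan([.5558,-.1718,.076],85.6)
E
```

```text
t 7.82 tcp [ 0.5555 -0.1713  0.0899] ydir 85.64 F [-0.72  1.26 -1.07] w 0.566 j [ -1.  25. -16.  -0. -49. -93.]
shift [ 0.011 -0.005  0.373] turn [0.01  0.018 0.005]
```

View pics/s4.png

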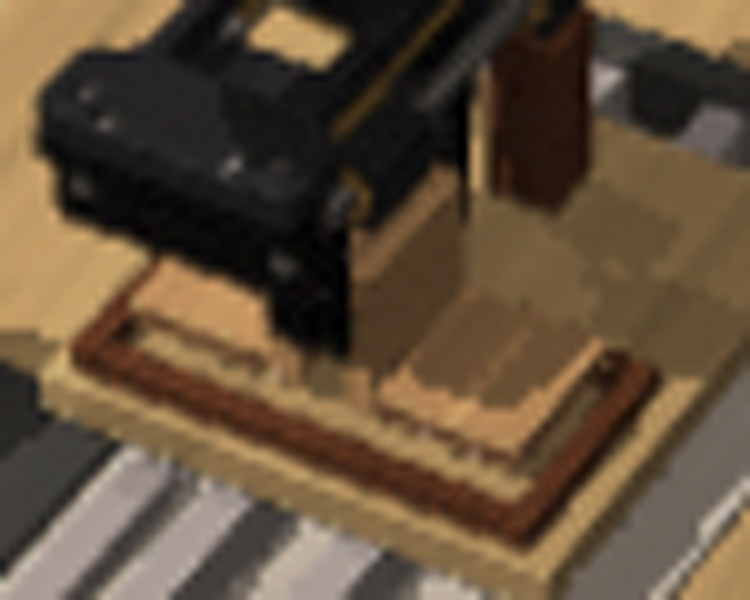

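View pics/t4.png

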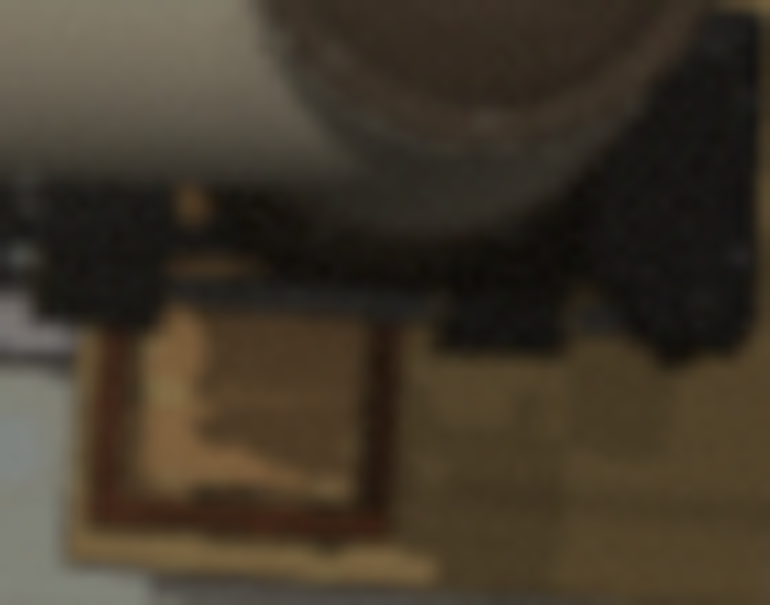

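Both views show the bracket's flanges inside the rim with a gap on every side, so I'll lower it.

Emit:
move_arm(motion=[0,0,0.1,0,0,0,1,0.01,-0.005,0.2,0,0,0,1,0.01,-0.005,0.3,0,0,0,1,0.01,-0.005,0.37,0,0,0,1,0.01,-0.005,0.38,0,0,0,1,0.01,-0.005,0.38,0,0,0,1])

```text
time_s: 8.42
tcp_pos: [0.5556, -0.1718, 0.0753]
ee_rot: [[-0.997, 0.076, 0.001], [0.076, 0.997, 0.001], [-0.001, 0.001, -1.0]]
wrist_force: [-0.2, 0.8, -0.3]
gripper_width: 0.567
```

```bash
python3 - <<'E'
from h import *
st()
cv2.imwrite("pics/side5.png",imaging.capture("side"));crop("pics/side5.png",265,160,75,60,10,"pics/s5.png")
E
```

```text
t 8.42 tcp [ 0.5556 -0.1718  0.0753] ydir 85.62 F [-0.22  0.79 -0.34] w 0.567 j [ -1.  26. -17.  -0. -47. -93.]
```

View pics/s5.png

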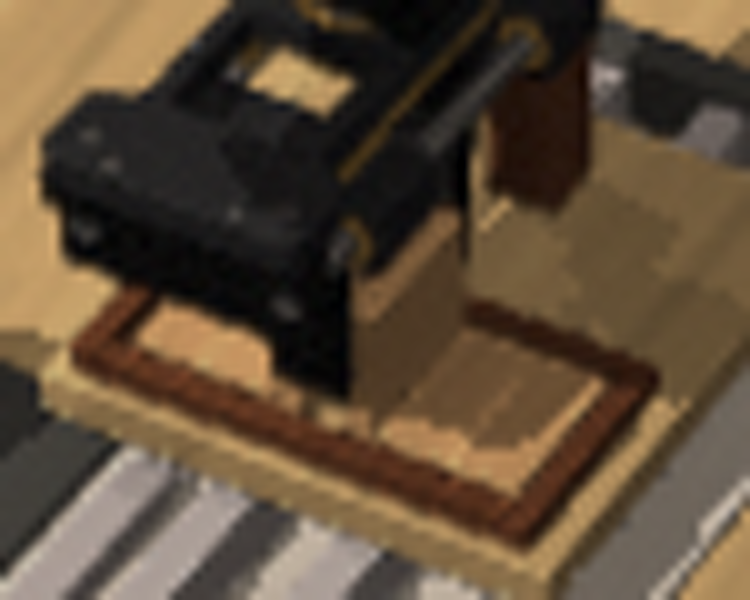

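It's in the pocket, about 1 mm above the floor. I'll lower it that last bit and open the fingers gently.

Emit:
move_arm(motion=[0,0,0.03,0,0,0,1,0,0,0.03,0,0,0,1,0,0,0.03,0,0,0,-0.25,0,0,0.03,0,0,0,-0.4,0,0,0.03,0,0,0,-0.6,0,0,0.03,0,0,0,-0.6,0,0,0.03,0,0,0,-0.6,0,0,0.03,0,0,0,-0.6,0,0,0.03,0,0,0,-0.6])

```text
time_s: 9.22
tcp_pos: [0.5559, -0.1718, 0.0744]
ee_rot: [[-0.997, 0.076, 0.002], [0.076, 0.997, 0.001], [-0.002, 0.001, -1.0]]
wrist_force: [0.9, -0.1, 0.6]
gripper_width: 0.799
```

Emit:
move_arm(motion=[0,0,-0.2,0,0,0,-0.6,0,0,-0.5,0,0,0,-0.6,0,0,-0.9,0,0,0,-0.6,0,0,-1.3,0,0,0,-0.6,0,0,-1.7,0,0,0,-0.6,0,0,-2.1,0,0,0,-0.6,0,0,-2.4,0,0,0,-0.6,0,0,-2.4,0,0,0,-0.6])

```text
time_s: 9.88
tcp_pos: [0.5575, -0.1723, 0.1742]
ee_rot: [[-0.997, 0.076, 0.008], [0.076, 0.997, -0.001], [-0.008, 0.0, -1.0]]
wrist_force: [0.9, -0.3, 0.9]
gripper_width: 0.797
```

```bash
python3 - <<'E'
from h import *
st()
cv2.imwrite("pics/side6.png",imaging.capture("side"));crop("pics/side6.png",255,150,90,70,8,"pics/s6.png")
E
```

```text
t 9.88 tcp [ 0.5575 -0.1723  0.1742] ydir 85.66 F [ 0.95 -0.28  0.92] w 0.797 j [ -1.  20. -10.   0. -60. -93.]
```

View pics/s6.png

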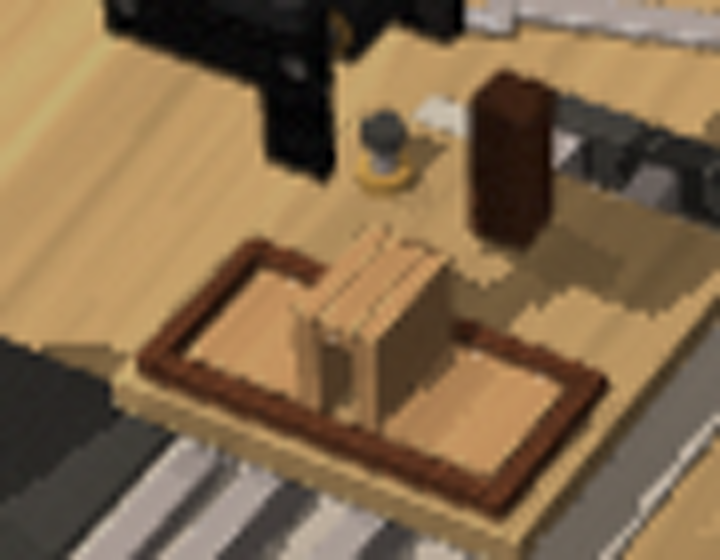

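The bracket is flat in the nest and released. The side view shows it even inside the rim, with the grip at (510,160) and the plunger at (383,130) in the crop. Next I'll move above the grip and turn 90° with a partial opening.

```bash
python3 - <<'E'
from h import *
plan([.548,-.2655,.16],175.6)
E
```

```text
shift [ 0.037 -2.348  0.306] turn [ -0.041   0.055 -17.994]
```

Emit:
move_arm(motion=[0,-0.1,0,0,0,-0.6,-0.2,0,-0.3,0,0,0,-1.6,-0.1,0,-0.5,0,0,0,-2.8,-0.1,0,-0.7,0,0,0,-4,-0.1,0,-0.9,0,0,0,-5.2,-0.1,0,-1.1,0,0,0,-6.4,-0.1,0,-1.3,0,0,0,-7.6,-0.1,0,-1.5,0,0,0,-8.8,-0.1,0,-1.7,0,0,0,-10,-0.1,0,-1.9,0,0,0,-11.2,-0.1,0,-2.1,0,0,0,-12.4,-0.1,0,-2.2,0,0,0,-13.6,-0.1,0.02,-2.3,0,0,0,-14.8,-0.1,0.04,-2.35,0.1,0,0,-16,-0.1,0.04,-2.35,0.2,0,0,-17,-0.1,0.04,-2.35,0.3,-0.04,0.05,-17.6,-0.1,0.04,-2.35,0.3,-0.04,0.05,-18,-0.1,0.04,-2.35,0.3,-0.04,0.05,-18,-0.1,0.04,-2.35,0.3,-0.04,0.05,-18,-0.1])

```text
time_s: 11.52
tcp_pos: [0.5474, -0.2654, 0.1593]
ee_rot: [[-0.077, -0.997, -0.001], [-0.997, 0.077, 0.001], [-0.001, 0.001, -1.0]]
wrist_force: [0.4, 0.5, 0.6]
gripper_width: 0.551
```

```bash
python3 - <<'E'
from h import *
st()
cv2.imwrite("pics/side7.png",imaging.capture("side"));crop("pics/side7.png",235,100,120,100,6,"pics/s7.png")
cv2.imwrite("pics/top7.png",imaging.capture("top"));crop("pics/top7.png",345,150,120,100,6,"pics/t7.png")
plan([.548,-.2655,.073],175.6)
E
```

```text
t 11.52 tcp [ 0.5474 -0.2654  0.1593] ydir 175.57 F [0.4  0.46 0.59] w 0.551 j [-11.  23.  -7.  -0. -60.   6.]
shift [-0.    -0.007  2.171] turn [ 0.003  0.004 -0.002]
```

View pics/s7.png

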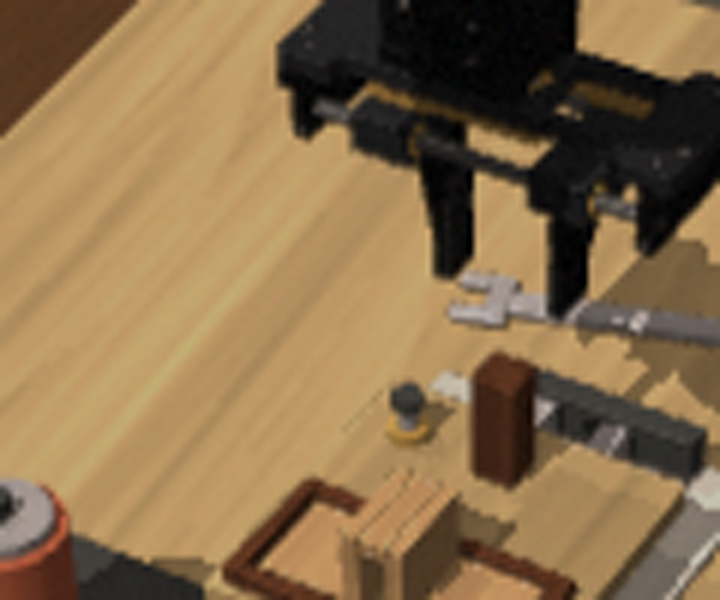

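View pics/t7.png

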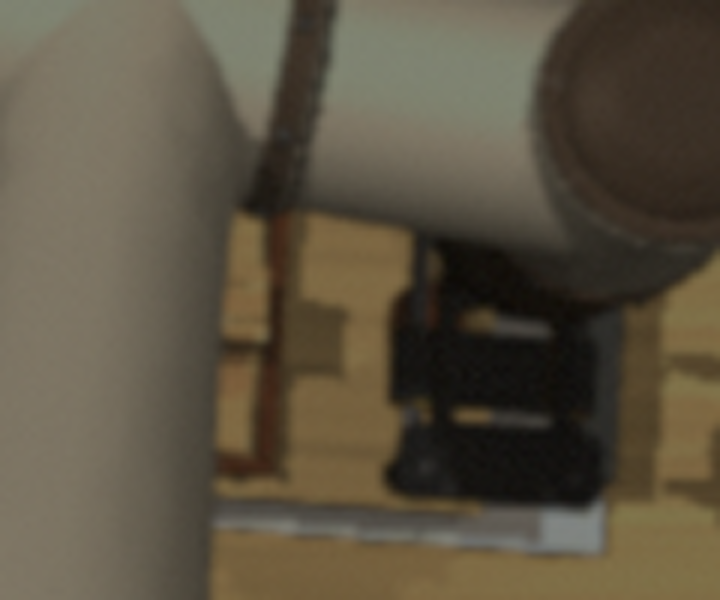

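The fingers straddle the grip and clear the plunger head. I'll descend now.

Emit:
move_arm(motion=[0,0,0.3,0,0,0,-0.1,0,0,0.7,0,0,0,-0.1,0,0,1,0,0,0,-0.1,0,0,1.3,0,0,0,-0.1,0,0,1.6,0,0,0,-0.1,0,0,1.9,0,0,0,-0.1,0,0,2.1,0,0,0,-0.1,0,0,2.17,0,0,0,-0.1,0,0,2.17,0,0,0,-0.1])

```text
time_s: 12.37
tcp_pos: [0.5473, -0.2654, 0.0724]
ee_rot: [[-0.077, -0.997, -0.002], [-0.997, 0.077, 0.001], [-0.001, 0.002, -1.0]]
wrist_force: [0.9, -0.1, 1.0]
gripper_width: 0.55
```

```bash
python3 - <<'E'
from h import *
st()
cv2.imwrite("pics/side8.png",imaging.capture("side"));crop("pics/side8.png",255,120,90,75,8,"pics/s8.png")
E
```

```text
t 12.37 tcp [ 0.5473 -0.2654  0.0724] ydir 175.58 F [ 0.91 -0.12  1.02] w 0.55 j [-11.  29. -13.  -0. -49.   6.]
```

View pics/s8.png

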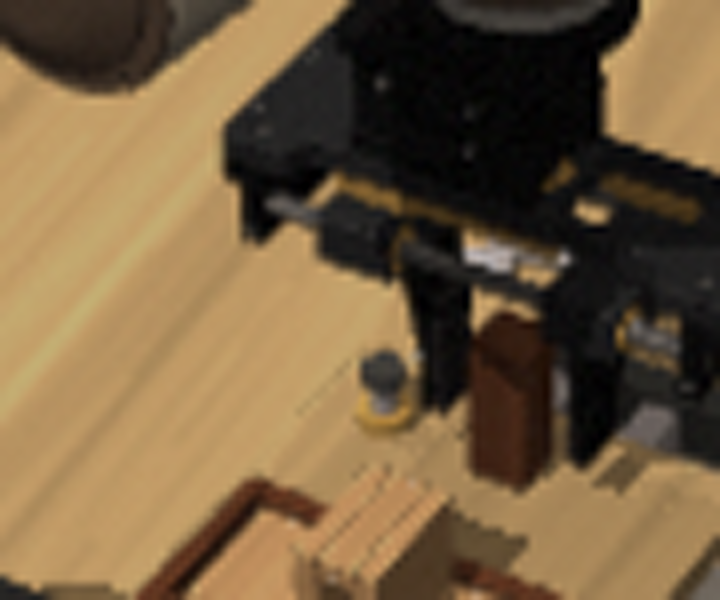

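The grip sits between the fingers near (510,400) in the crop, and the plunger is clear on the left. Closing now.

Emit:
move_arm(motion=[0,0,0,0,0,0,0.2,0,0,0,0,0,0,0.3,0,0,0,0,0,0,0.4,0,0,0,0,0,0,0.5,0,0,0,0,0,0,0.7,0,0,0,0,0,0,1,0,0,0,0,0,0,1,0,0,0,0,0,0,1])

```text
time_s: 13.08
tcp_pos: [0.5511, -0.2659, 0.0738]
ee_rot: [[-0.077, -0.997, 0.007], [-0.997, 0.077, -0.001], [0.001, -0.007, -1.0]]
wrist_force: [7.2, -0.8, -3.8]
gripper_width: 0.271
```

```bash
python3 - <<'E'
from h import *
st()
E
```

```text
t 13.08 tcp [ 0.5511 -0.2659  0.0738] ydir 175.61 F [ 7.22 -0.84 -3.84] w 0.271 j [-11.  29. -12.   0. -49.   6.]
```

Holding the grip at about 23.6 mm; the closing fingers pulled the arm 4 mm into line. I'll make the first slide, still short of the possible notch range.

Emit:
move_arm(motion=[-0.05,0,0,0,0,0,1,-0.15,0,0,0,0,0,1,-0.3,0,0,0,0,0,1,-0.45,0,0,0,0,0,1,-0.6,0,0,0,0,0,1,-0.75,0,0,0,0,0,1,-0.9,0,0,0,0,0,1,-1,0,0,0,0,0,1,-1.05,0,0,0,0,0,1,-1.05,0,0,0,0,0,1])

```text
time_s: 13.92
tcp_pos: [0.5546, -0.2235, 0.0738]
ee_rot: [[-0.076, -0.997, 0.007], [-0.997, 0.076, -0.001], [0.0, -0.007, -1.0]]
wrist_force: [2.3, -0.3, -2.3]
gripper_width: 0.276
```

```bash
cat >> h.py <<'E'
def rl():
    s=r.sense();d=np.array(s["tcp_pos"])-[.5511,-.2659,.0738];a=np.radians(85.6);u=np.array([np.cos(a),np.sin(a)]);v=np.array([u[1],-u[0]])
    f=np.array(s["wrist_force"])
    print("t",round(s["time_s"],2),"along mm",round(1000*d[:2]@u,2),"across",round(1000*d[:2]@v,2),"dz",round(1000*d[2],2),"Falong",round(f[:2]@u,2),"Facross",round(f[:2]@v,2),"Fz",round(f[2],2),"M",np.round(s["moment"],2),"w",round(float(s["gripper_width"]),3))
E
python3 - <<'E'
from h import *
rl()
cv2.imwrite("pics/side9.png",imaging.capture("side"));crop("pics/side9.png",215,120,160,150,4,"pics/s9.png")
E
```

```text
t 13.92 along mm 42.59 across 0.22 dz -0.0 Falong -0.15 Facross 2.28 Fz -2.28 M [-0.01 -0.24 -0.07] w 0.276
```

View pics/s9.png

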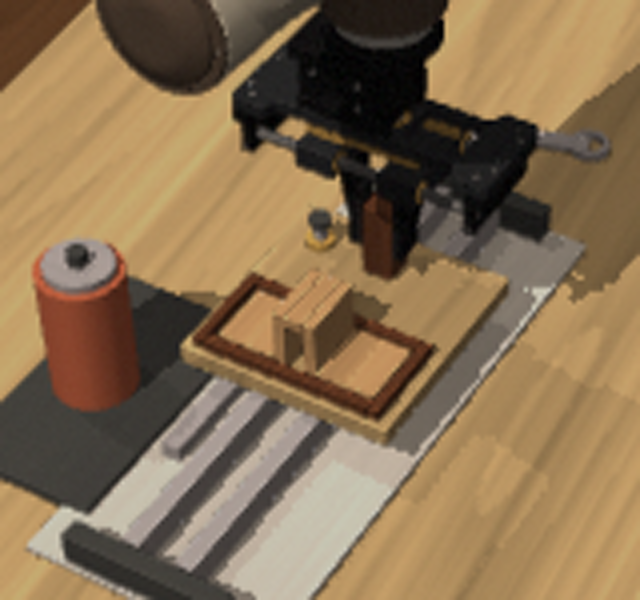

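The sled slides freely with the bracket still in the nest. I'll now feel for the notch in 4 mm steps.

Emit:
move_arm(motion=[-0.05,0,0,0,0,0,1,-0.1,0,0,0,0,0,1,-0.1,0,0,0,0,0,1,-0.1,0,0,0,0,0,1])

```text
time_s: 14.3
tcp_pos: [0.5549, -0.2192, 0.0738]
ee_rot: [[-0.076, -0.997, 0.007], [-0.997, 0.076, -0.0], [-0.0, -0.007, -1.0]]
wrist_force: [2.2, -0.3, -1.6]
gripper_width: 0.276
```

Emit:
move_arm(motion=[-0.05,0,0,0,0,0,1,-0.1,0,0,0,0,0,1,-0.1,0,0,0,0,0,1,-0.1,0,0,0,0,0,1])

```text
time_s: 14.63
tcp_pos: [0.5553, -0.2148, 0.0738]
ee_rot: [[-0.076, -0.997, 0.007], [-0.997, 0.076, -0.0], [-0.0, -0.007, -1.0]]
wrist_force: [2.6, -0.4, -1.1]
gripper_width: 0.272
```

Emit:
move_arm(motion=[-0.05,0,0,0,0,0,1,-0.1,0,0,0,0,0,1,-0.1,0,0,0,0,0,1,-0.1,0,0,0,0,0,1])

```text
time_s: 14.97
tcp_pos: [0.5556, -0.2104, 0.0738]
ee_rot: [[-0.076, -0.997, 0.007], [-0.997, 0.076, 0.0], [-0.001, -0.007, -1.0]]
wrist_force: [2.9, -0.6, -1.7]
gripper_width: 0.278
```

Emit:
move_arm(motion=[-0.05,0,0,0,0,0,1,-0.1,0,0,0,0,0,1,-0.1,0,0,0,0,0,1,-0.1,0,0,0,0,0,1])

```text
time_s: 15.3
tcp_pos: [0.556, -0.206, 0.0738]
ee_rot: [[-0.076, -0.997, 0.008], [-0.997, 0.076, 0.001], [-0.001, -0.007, -1.0]]
wrist_force: [2.9, -1.2, -2.2]
gripper_width: 0.276
```

Emit:
move_arm(motion=[-0.05,0,0,0,0,0,1,-0.1,0,0,0,0,0,1,-0.1,0,0,0,0,0,1,-0.1,0,0,0,0,0,1])

```text
time_s: 15.63
tcp_pos: [0.5563, -0.2017, 0.0738]
ee_rot: [[-0.076, -0.997, 0.008], [-0.997, 0.076, 0.001], [-0.002, -0.008, -1.0]]
wrist_force: [3.0, -2.1, -2.5]
gripper_width: 0.275
```

Emit:
move_arm(motion=[-0.05,0,0,0,0,0,1,-0.1,0,0,0,0,0,1,-0.1,0,0,0,0,0,1,-0.1,0,0,0,0,0,1])

```text
time_s: 15.97
tcp_pos: [0.5567, -0.1973, 0.0738]
ee_rot: [[-0.076, -0.997, 0.008], [-0.997, 0.076, 0.001], [-0.002, -0.008, -1.0]]
wrist_force: [2.8, -0.0, -2.5]
gripper_width: 0.27
```

Emit:
move_arm(motion=[-0.05,0,0,0,0,0,1,-0.1,0,0,0,0,0,1,-0.1,0,0,0,0,0,1,-0.1,0,0,0,0,0,1])

```text
time_s: 16.3
tcp_pos: [0.5571, -0.1929, 0.0738]
ee_rot: [[-0.076, -0.997, 0.008], [-0.997, 0.076, 0.002], [-0.002, -0.008, -1.0]]
wrist_force: [3.5, -1.4, -1.8]
gripper_width: 0.275
```

Emit:
move_arm(motion=[-0.05,0,0,0,0,0,1,-0.1,0,0,0,0,0,1,-0.1,0,0,0,0,0,1,-0.1,0,0,0,0,0,1])

```text
time_s: 16.63
tcp_pos: [0.5574, -0.1886, 0.0738]
ee_rot: [[-0.076, -0.997, 0.008], [-0.997, 0.076, 0.002], [-0.003, -0.008, -1.0]]
wrist_force: [2.1, -0.3, -3.0]
gripper_width: 0.273
```

Emit:
move_arm(motion=[-0.05,0,0,0,0,0,1,-0.1,0,0,0,0,0,1,-0.1,0,0,0,0,0,1,-0.1,0,0,0,0,0,1])

```text
time_s: 16.97
tcp_pos: [0.5577, -0.1842, 0.0738]
ee_rot: [[-0.076, -0.997, 0.008], [-0.997, 0.076, 0.003], [-0.003, -0.008, -1.0]]
wrist_force: [2.6, -0.0, -2.6]
gripper_width: 0.271
```

Emit:
move_arm(motion=[-0.05,0,0,0,0,0,1,-0.1,0,0,0,0,0,1,-0.1,0,0,0,0,0,1,-0.1,0,0,0,0,0,1])

```text
time_s: 17.3
tcp_pos: [0.5581, -0.1798, 0.0738]
ee_rot: [[-0.075, -0.997, 0.008], [-0.997, 0.075, 0.003], [-0.003, -0.008, -1.0]]
wrist_force: [2.4, -0.8, -2.7]
gripper_width: 0.269
```

Emit:
move_arm(motion=[-0.05,0,0,0,0,0,1,-0.1,0,0,0,0,0,1,-0.1,0,0,0,0,0,1,-0.1,0,0,0,0,0,1])

```text
time_s: 17.63
tcp_pos: [0.5585, -0.1754, 0.0738]
ee_rot: [[-0.075, -0.997, 0.008], [-0.997, 0.075, 0.003], [-0.004, -0.008, -1.0]]
wrist_force: [2.7, -0.6, -3.2]
gripper_width: 0.272
```

Emit:
move_arm(motion=[-0.05,0,0,0,0,0,1,-0.1,0,0,0,0,0,1,-0.1,0,0,0,0,0,1,-0.1,0,0,0,0,0,1])

```text
time_s: 17.97
tcp_pos: [0.5588, -0.1711, 0.0738]
ee_rot: [[-0.075, -0.997, 0.008], [-0.997, 0.075, 0.004], [-0.004, -0.008, -1.0]]
wrist_force: [2.8, -1.6, -2.5]
gripper_width: 0.274
```

Emit:
move_arm(motion=[-0.05,0,0,0,0,0,1,-0.1,0,0,0,0,0,1,-0.1,0,0,0,0,0,1,-0.1,0,0,0,0,0,1])

```text
time_s: 18.3
tcp_pos: [0.5592, -0.1667, 0.0738]
ee_rot: [[-0.075, -0.997, 0.008], [-0.997, 0.075, 0.004], [-0.005, -0.008, -1.0]]
wrist_force: [2.5, -0.5, -3.5]
gripper_width: 0.272
```

Emit:
move_arm(motion=[-0.05,0,0,0,0,0,1,-0.1,0,0,0,0,0,1,-0.1,0,0,0,0,0,1,-0.1,0,0,0,0,0,1])

```text
time_s: 18.63
tcp_pos: [0.5595, -0.1623, 0.0738]
ee_rot: [[-0.075, -0.997, 0.008], [-0.997, 0.075, 0.004], [-0.005, -0.008, -1.0]]
wrist_force: [2.8, -2.0, -2.7]
gripper_width: 0.272
```

Emit:
move_arm(motion=[-0.05,0,0,0,0,0,1,-0.1,0,0,0,0,0,1,-0.1,0,0,0,0,0,1,-0.1,0,0,0,0,0,1])

```text
time_s: 18.97
tcp_pos: [0.5599, -0.158, 0.0738]
ee_rot: [[-0.075, -0.997, 0.009], [-0.997, 0.075, 0.005], [-0.005, -0.008, -1.0]]
wrist_force: [4.2, -0.9, -3.2]
gripper_width: 0.27
```

Emit:
move_arm(motion=[-0.05,0,0,0,0,0,1,-0.1,0,0,0,0,0,1,-0.1,0,0,0,0,0,1,-0.1,0,0,0,0,0,1])

```text
time_s: 19.3
tcp_pos: [0.5603, -0.1524, 0.0738]
ee_rot: [[-0.075, -0.997, 0.009], [-0.997, 0.075, 0.007], [-0.007, -0.008, -1.0]]
wrist_force: [3.6, 5.0, -3.6]
gripper_width: 0.275
```

```bash
python3 - <<'E'
from h import *
rl()
cv2.imwrite("pics/side10.png",imaging.capture("side"));crop("pics/side10.png",195,120,180,160,4,"pics/s10.png")
E
```

```text
t 19.3 along mm 113.82 across 0.47 dz -0.03 Falong 5.21 Facross 3.17 Fz -3.56 M [ 1.28 -0.38 -0.13] w 0.275
```

View pics/s10.png

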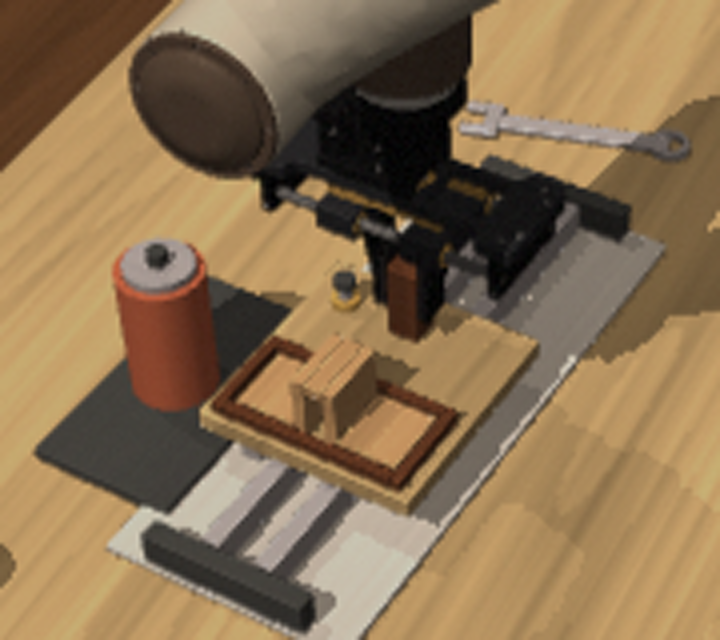

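Notch felt: the sled jumped ahead by an extra 1.3 mm and now pulls forward with +5.2 N. I'll ease the fingers so the ball draws it in, then close again.

Emit:
move_arm(motion=[0,0,0,0,0,0,0.3,0,0,0,0,0,0,0.3,0,0,0,0,0,0,0.3,0,0,0,0,0,0,0.3,0,0,0,0,0,0,0.3,0,0,0,0,0,0,0.3,0,0,0,0,0,0,0.3])

```text
time_s: 19.93
tcp_pos: [0.5602, -0.1525, 0.0738]
ee_rot: [[-0.075, -0.997, 0.009], [-0.997, 0.075, 0.007], [-0.007, -0.008, -1.0]]
wrist_force: [-0.1, -0.1, 0.1]
gripper_width: 0.353
```

```bash
python3 - <<'E'
from h import *
rl()
cv2.imwrite("pics/side11.png",imaging.capture("side"));crop("pics/side11.png",195,120,180,160,4,"pics/s11.png")
a=cv2.imread("pics/side10.png");b=cv2.imread("pics/side11.png")
# shift of sled front patch
import numpy as np
for (x,y,w,h) in((245,200,70,50),(288,180,20,25)):
    A=cv2.cvtColor(a[y:y+h,x:x+w],6).astype(np.float32);B=cv2.cvtColor(b[y:y+h,x:x+w],6).astype(np.float32)
    print(cv2.phaseCorrelate(A,B,cv2.createHanningWindow((w,h),cv2.CV_32F)))
p0=proj("side",[.5603,-.06,.06]);print(proj("side",[.5606,-.056,.06])-p0)
E
```

```text
t 19.93 along mm 113.79 across 0.32 dz -0.01 Falong -0.13 Facross -0.09 Fz 0.09 M [0.04 0.09 0.01] w 0.353
((-0.6391435666756919, 0.8214265515485017), 0.9775255012512207)
((0.117339373860748, 0.8033713290286215), 0.7289502582550049)
[-0.83784775  0.97058879]
```

With the fingers eased, the sled moved about 3.3 mm further forward and stopped, and the wrist force is near zero. Closing again.

Emit:
move_arm(motion=[0,0,0,0,0,0,0.4,0,0,0,0,0,0,0.5,0,0,0,0,0,0,0.7,0,0,0,0,0,0,1,0,0,0,0,0,0,1,0,0,0,0,0,0,1,0,0,0,0,0,0,1,0,0,0,0,0,0,1])

```text
time_s: 20.65
tcp_pos: [0.5603, -0.1525, 0.0738]
ee_rot: [[-0.075, -0.997, 0.009], [-0.997, 0.075, 0.007], [-0.007, -0.008, -1.0]]
wrist_force: [1.1, -0.7, -0.7]
gripper_width: 0.276
```

```bash
python3 - <<'E'
from h import *
rl()
cv2.imwrite("pics/side12.png",imaging.capture("side"));crop("pics/side12.png",195,120,180,160,4,"pics/s12.png")
a=cv2.imread("pics/side11.png");b=cv2.imread("pics/side12.png")
x,y,w,h=245,200,70,50
A=cv2.cvtColor(a[y:y+h,x:x+w],6).astype(np.float32);B=cv2.cvtColor(b[y:y+h,x:x+w],6).astype(np.float32)
print(cv2.phaseCorrelate(A,B,cv2.createHanningWindow((w,h),cv2.CV_32F)))
E
```

```text
t 20.65 along mm 113.77 across 0.47 dz -0.04 Falong -0.63 Facross 1.18 Fz -0.68 M [-0.14 -0.02 -0.13] w 0.276
((0.09373745583292248, 0.012145696802434713), 1.0089069773753485)
```

View pics/s12.png

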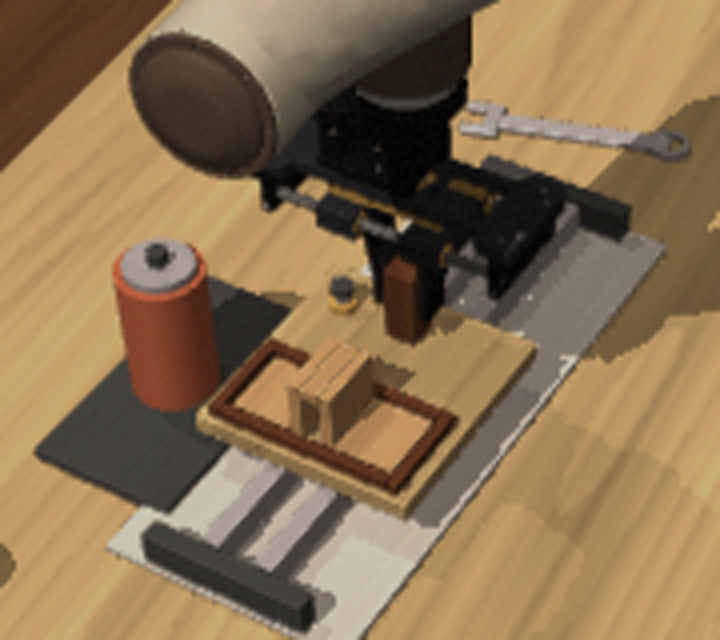

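The sled rests in the notch and the grip is held. The bracket is flat in the pocket and the plunger head sits lower. Handing in.

```bash
python3 - <<'E'
from h import *
r.finish_job(); st()
E
```

```text
the job is handed in; nothing more can be done
the job is handed in; nothing more can be done
```

I moved the bracket from the smaller form into the sled's nest and let go. I then slid the sled about 117 mm until its plunger dropped into the notch, and handed the job in at about 20.7 s still holding the grip. `finish_job` gives no verdict.

**Notch:** At about 114 mm of travel the sled jumped ahead and pulled forward with about 5 N. With the fingers eased it moved another 3.3 mm or so and stopped, with wrist force near zero. I did not nudge it back and forth to confirm it was seated, and I could not read the plunger value directly.

**Last checks:**
- **Grip:** Fingers re-closed on it at about 24 mm, with about 0.6 N along the rail. The sled did not move measurably.
- **Bracket:** Flat inside the rim in the last side picture. I did not measure its offset from the nest centre.
- **Loose items:** The arm's path stayed clear of the wrench, sleeve and offcut. The wrench looked unmoved in the last picture, but I did not measure any of the three.

**Disagreements:** The two cameras differed by about 5 mm along y, so I worked from the form-to-nest offset, on which they mostly agreed. Closing on the grip pulled the arm about 4 mm in x. That suggests the bracket lies 2–3 mm off the nest centre in x, inside the 6 mm limit.

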